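Count the high-wedge sandal at the inspection bench

ROBOT

A 6-joint arm with a two-finger parallel gripper is mounted at the origin on the work surface. World frame = base frame: x ahead of the robot, y to its left, z up, the work surface at z = 0. Lengths are in m, angles in rad, forces in N, time in s.
With the tool pointing down it reaches from about 0.375 to 0.9 m from the base axis. Payload 3.1 kg.
Tool frame: the origin (TCP) lies where the fingers leave the gripper's body, on its centre line; the fingertips stand 73 mm ahead of it and the grasp point (between the pads) lies 54 mm ahead of it; z points along the fingers, y is the line along which they close (so a half turn about z gives the same grasp; the last joint's range is limited). The gripper opens to 85 mm and grips with 20 to 120 N. Pads are 22 mm wide; open, the fingers measure 114 mm over their backs; the gripper's body (76 mm by 85 mm) begins 54 mm behind the grasp point. The pads swing forward as they close: fully open they stand 13 mm farther back than shut.
Start: joints at [1.149, 0.527, 1.433, -0, 1.181, -0.178], TCP at [0.151, 0.607, 0.304] pointing down, gripper open.
Joint ranges: [-3.08, 3.08], [-0.75, 2.2], [0.22, 2.44], [-1.43, 4.57], [0, 2.65], [-2.85, 2.85]. Speed limits (rad/s): [2.79, 2.79, 3.14, 3.14, 3.14, 3.14].

INTERFACE

Orientations are given as a unit quaternion [x, y, z, w].
In Python, from station import manip gives the robot as it stands.
- The arm moves only by the shell command python3 -m crank 'ROWS' [FORCE]. ROWS is JSON, a list of rows, each an object with "dp": the shift along the tool's x, y, z normalised to -1 to 1, where 1 is 50 cm, a list of three; "delta_rot": the turn, a rotation vector about the tool's x, y, z normalised to -1 to 1, where 1 is 2 pi rad, a list of three; "fingers": the opening, from -1 (shut) to 1 (fully open). A call has 1 to 12 rows; each row shifts and turns the commanded pose from where the row before left it, along the tool's axes as they then stand; what a row does not reach is not made up. A row lasts 1/12 s, in which the tool goes at most 41.7 mm and 7.16 degrees, less where a joint would pass 70% of its speed; a pose out of reach is approached as far as the arm can. A call with a number of a shift or a turn outside -1 to 1 is refused whole. A call with a gripper value outside its range is refused whole. The fingers move at their own pace and stop on an object; FORCE is the grip in N (left out, the last holds). Time passes only in rows, so rows that do not move let the fingers close. It gives the time, the measured TCP pose, the force, the opening and the grip force at its end, in the units of the state.
- manip.sense(): the state, without advancing time (a new reading comes with each control period).
- manip.snapshot(name): name is "side" or "top"; returns (picture, depth): 400x640x3 uint8, red, green, blue; 400x640 float32, m along the optical axis (not along the pixel's ray), 0 where there is no reading.
- manip.camera_model(name): a dict with "fx", "fy", "cx", "cy" (pixels), "origin" and "attitude" of the camera in the world. Camera axes: x right, y up, looking along -z (the intrinsics and any distortion apply to the point x, -y, -z); pixel columns grow to the right and rows downward; lengths in m; the calibration is good to about 2 mm. A picture is of the moment at which its call begins. camera_model takes no time and is no camera call.
- manip.sign_off(): hands the job in; it is judged then, once.
The state is a dict: "t": time; "q": joint angles; "qd": joint speeds; "tau": joint torques, N m; "tcp_pos": TCP position; "tool_rot": TCP orientation; "force": force on the tool from outside, world axes, zero at the start; "ft_torque": the same for the moment, N m; "finger_gap": opening from 0.0 (shut) to 1.0 (fully open); "gripper_force": force on a finger pad.
Only numpy, scipy, OpenCV 4.12 (cv2) and the standard library are available. Lean on these libraries where they do the work, as an engineer would, in place of code of your own. Each camera call takes 0.05 s, during which the arm holds its last target. There are 200 camera calls.

TASK

The sandal with the highest wedge heel has passed inspection: count it on the tally counter that stands in front of its toe, on the same tray. With the fingertips, press that counter's key gently down, about half way or more but not hard against its stop, keep it down for about a second, then let it spring back up and draw the hand away. Do not pick up, tip or push the counter along, and leave the sandals and the other two counters untouched.

Things in the scene. Friction and masses are not known exactly. Their poses are not given: they have to be found in the camera images.
- sandal_high: Loose wedge sandal bottom with the highest wedge, heel seat 90 mm above its underside: navy fabric-covered wedge with a cork insole on top, 235 mm long, up to 86 mm wide, 16 mm thick at the toe, about 0.22 kg. It lies flat, lengthwise, on its own plywood tray (360 x 150 x 8 mm, fixed to the bench), with one tally counter in front of its toe. Origin: centre of its underside; +x runs towards the heel (away from the robot and the counter), z up.
- sandal_mid: Loose wedge sandal bottom with the middle wedge, heel seat 58 mm above its underside: navy fabric-covered wedge with a cork insole on top, 235 mm long, up to 86 mm wide, 16 mm thick at the toe, about 0.22 kg. It lies flat, lengthwise, on its own plywood tray (360 x 150 x 8 mm, fixed to the bench), with one tally counter in front of its toe. Origin: centre of its underside; +x runs towards the heel (away from the robot and the counter), z up.
- sandal_low: Loose wedge sandal bottom with the lowest wedge, heel seat 30 mm above its underside: navy fabric-covered wedge with a cork insole on top, 235 mm long, up to 86 mm wide, 16 mm thick at the toe, about 0.22 kg. It lies flat, lengthwise, on its own plywood tray (360 x 150 x 8 mm, fixed to the bench), with one tally counter in front of its toe. Origin: centre of its underside; +x runs towards the heel (away from the robot and the counter), z up.
- counter_high: Loose desk tally counter standing on the tray of the high-wedge sandal, in front of the toe, on the robot's side. All three counters are alike: grey metal box 70 (x) x 56 (y) x 40 mm high, about 0.45 kg, dark number window on its -x face, small steel knob on its +y side (8 mm long), one round steel key standing on top. Origin: centre of its underside (8 mm above the bench); z up. Nothing fastens it to the tray.
- key_high_top (a point): Centre of the flat top face of the key of counter_high: a round steel cap 26 mm across and 8 mm thick on the middle of the counter's top. At rest this face is 66 mm above the counter's underside, 74 mm above the bench; it goes down with the key.
- key_high (a joint): Travel of that key in m: 0 at rest (up), 0.014 at its stop. Pressed straight down against a spring: about 1.5 N to start, 5 N half way, 8.5 N at the stop (0.5 N per mm); the stop itself is hard. It springs back up by itself when let go. It counts from 6 mm down, so half way is enough.
- counter_mid: Loose desk tally counter standing on the tray of the middle-wedge sandal, in front of the toe, on the robot's side. All three counters are alike: grey metal box 70 (x) x 56 (y) x 40 mm high, about 0.45 kg, dark number window on its -x face, small steel knob on its +y side (8 mm long), one round steel key standing on top. Origin: centre of its underside (8 mm above the bench); z up. Nothing fastens it to the tray.
- key_mid_top (a point): Centre of the flat top face of the key of counter_mid: a round steel cap 26 mm across and 8 mm thick on the middle of the counter's top. At rest this face is 66 mm above the counter's underside, 74 mm above the bench; it goes down with the key.
- key_mid (a joint): Travel of that key in m: 0 at rest (up), 0.014 at its stop. Pressed straight down against a spring: about 1.5 N to start, 5 N half way, 8.5 N at the stop (0.5 N per mm); the stop itself is hard. It springs back up by itself when let go. It counts from 6 mm down, so half way is enough.
- counter_low: Loose desk tally counter standing on the tray of the low-wedge sandal, in front of the toe, on the robot's side. All three counters are alike: grey metal box 70 (x) x 56 (y) x 40 mm high, about 0.45 kg, dark number window on its -x face, small steel knob on its +y side (8 mm long), one round steel key standing on top. Origin: centre of its underside (8 mm above the bench); z up. Nothing fastens it to the tray.
- key_low_top (a point): Centre of the flat top face of the key of counter_low: a round steel cap 26 mm across and 8 mm thick on the middle of the counter's top. At rest this face is 66 mm above the counter's underside, 74 mm above the bench; it goes down with the key.
- key_low (a joint): Travel of that key in m: 0 at rest (up), 0.014 at its stop. Pressed straight down against a spring: about 1.5 N to start, 5 N half way, 8.5 N at the stop (0.5 N per mm); the stop itself is hard. It springs back up by itself when let go. It counts from 6 mm down, so half way is enough.

How it is judged:
On the way, in this order (a step that is already met when the one before it is completed fails the run):
1. the key of the high-wedge sandal's counter is held at least 6 mm down by the fingers for 0.6 s (value of joint key_high above 0.006 m and contact force between the fingers and counter_high above 0.5 N), for 0.6 s.
2. the key has come back up and the fingers are off the counter (value of joint key_high below 0.002 m and contact force between the fingers and counter_high below 0.1 N), for 0.2 s.
At the end, for the whole second after the job is handed in: After the press all three keys are up again (within 2 mm); the pressed counter stands upright (within 0.1 rad) and at rest on its tray within 20 mm of where it stood; the other two counters and all three sandals are within 10 mm of where they were (value of joint each of key_high, key_mid, key_low below 0.002 m and distance of counter_high from where it was at the start of the episode below 0.02 m and angle between counter_high's own z axis and vertical below 0.1 rad and height (world z) of counter_high below 0.012 m and linear speed of counter_high below 0.02 m/s and distance of each of counter_mid, counter_low, sandal_high, sandal_mid, sandal_low from where it was at the start of the episode below 0.01 m); the robot touches nothing.
It fails at once if one of the other two counters is touched (over 1 N), shifted by more than 10 mm, or its key goes down more than 3 mm (contact force between any of the fingers, the arm and counter_mid above 1 N or distance of any of counter_mid, counter_low from where it was at the start of the episode above 0.01 m or value of joint any of key_mid, key_low above 0.003 m or contact force between any of the fingers, the arm and counter_low above 1 N).
It fails at once if a sandal is touched (over 1 N) or shifted by more than 10 mm (contact force between any of the fingers, the arm and sandal_high above 1 N or distance of any of sandal_high, sandal_mid, sandal_low from where it was at the start of the episode above 0.01 m or contact force between any of the fingers, the arm and sandal_mid above 1 N or contact force between any of the fingers, the arm and sandal_low above 1 N).
It fails at once if the pressed counter is lifted (over 8 mm), tipped (over 0.2 rad) or shifted by more than 20 mm (height (world z) of counter_high above 0.016 m or angle between counter_high's own z axis and vertical above 0.2 rad or distance of counter_high from where it was at the start of the episode above 0.02 m).
It fails at once if the counter is pressed harder than 25 N by the fingers (contact force between the fingers and counter_high above 25 N).
It fails at once if the counter is touched with another part of the robot than the fingers (contact force between the arm and counter_high above 1 N).
It also fails if it takes over 35 s, if anything falls off the work surface, if the arm or the gripper's body presses on something with over 40 N, if the wrist force passes 120 N, or if a joint passes its speed limit or range.

## Working session

There is one attempt and no reset: what is moved stays moved. The work goes in short steps, Python scripts to look and compute and a shell command to move; the robot and the scene stay as the last step left them, time stands still between calls to the robot, and variables do not carry over. Pictures are saved under pics/ and viewed, at most 10 in all, crops included, and the job is handed in when it is done.

```bash
mkdir -p pics; python3 - <<'E'
from station import manip
import cv2,numpy as np
for n in("top","side"):
    p,d=manip.snapshot(n); cv2.imwrite(f"pics/{n}0.png",p[:,:,::-1]); np.savez(f"{n}0.npz",p=p,d=d)
    print(n,manip.camera_model(n))
print(manip.sense())
E
```

```text
top {'fx': 389.25175334463313, 'fy': 389.25175334463313, 'cx': 324.28570560434497, 'cy': 199.9739353021491, 'origin': array([ 0.49081583, -0.0058682 ,  0.98912641]), 'attitude': array([ 0.04659426, -0.0390812 , -0.70316358,  0.70842262])}
side {'fx': 362.2900317832295, 'fy': 362.2900317832295, 'cx': 315.05691576173086, 'cy': 202.38371459784074, 'origin': array([ 0.10370367, -0.5184485 ,  0.58791368]), 'attitude': array([ 0.43005002, -0.16786443, -0.33593296,  0.82099181])}
{'t': 0.1, 'q': array([ 1.14846180e+00,  5.28373130e-01,  1.43376351e+00, -4.12336707e-05,
        1.18141477e+00, -1.78507068e-01]), 'qd': array([ 0.00037243, -0.00202534, -0.00180222,  0.00050201,  0.00127348,
        0.00090789]), 'tau': array([-5.16689795e-05, -4.43303418e+01, -1.78587806e+01, -2.05001611e-04,
        3.85042542e-03, -4.96786058e-06]), 'tcp_pos': array([0.15066139, 0.60605117, 0.30303477]), 'tool_rot': array([ 1.21604109e-01,  9.92578199e-01, -9.41157333e-04, -2.71608242e-04]), 'force': array([ 0.36869112, -0.26239385,  0.97670144]), 'ft_torque': array([-0.01048668, -0.01556103, -0.00195612]), 'gripper_force': 0.0, 'finger_gap': 1.0011218269041082}
```

View pics/top0.png

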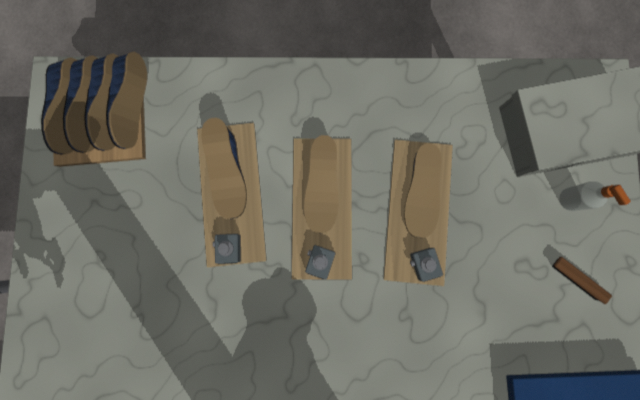

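View pics/side0.png

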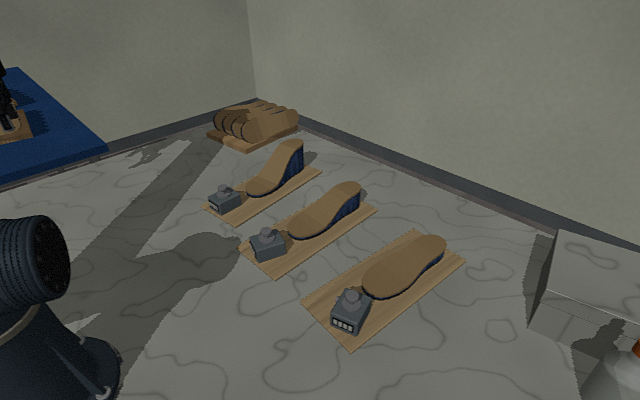

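The top view shows three trays. The left one (key near (225,243)) appears to carry the tallest wedge, and the side view agrees (key near (223,190), heel near (290,145)). Next I'll measure heights and key positions from both views.

```bash
cat > h.py <<'E'
from station import manip
import cv2,numpy as np
from scipy.spatial.transform import Rotation as R
def cam(n):
    m=manip.camera_model(n); return m,R.from_quat(m["attitude"]).as_matrix(),np.array(m["origin"])
def ray(n,u,v):
    m,A,o=cam(n); return o,np.stack([(np.asarray(u)-m["cx"])/m["fx"],-(np.asarray(v)-m["cy"])/m["fy"],-np.ones(np.shape(u))],-1)@A.T
def cloud(n,d):
    v,u=np.mgrid[:400,:640]; o,r=ray(n,u,v); P=o+r*d[...,None]; P[d==0]=np.nan; return P
def plane(n,u,v,z):
    o,r=ray(n,u,v); return o+r*((z-o[2])/r[...,2:3] if r.ndim>1 else (z-o[2])/r[2])
def tri(a,ua,b,ub):
    o1,r1=ray(a,*ua);o2,r2=ray(b,*ub)
    s=np.linalg.lstsq(np.stack([r1,-r2],1),o2-o1,rcond=None)[0]
    p,q=o1+s[0]*r1,o2+s[1]*r2; return (p+q)/2,np.linalg.norm(p-q)
E
python3 - <<'E'
from h import *
for n in("top","side"):
    f=np.load(n+"0.npz"); P=cloud(n,f["d"]); X,Y,Z=np.moveaxis(P,-1,0)
    print(n,"valid",(f["d"]>0).mean())
    for y0 in(0.22,0.0,-0.22):
        w=(abs(Y-y0)<.09)
        k=w&(X>.28)&(X<.43)&(Z>.066)&(Z<.085)
        h=w&(X>.45)&(X<.8)&(Z>.0)&(Z<.15)
        print(y0,"key n",k.sum(),np.round(np.median(P[k],0),4) if k.any() else "", "min/max",np.round([P[k].min(0),P[k].max(0)],3).tolist() if k.any() else "","heelmax",np.round(np.percentile(Z[h],99.5),3))
    if n=="side": np.set_printoptions(linewidth=200)
    g=(abs(X-.4)<.1)&(abs(Y)<.4)&(Z<.02); print("z pct",np.round(np.nanpercentile(Z[g],[10,50,90]),4))
a=cv2.imread("pics/top0.png")[215:285,190:270]; b=cv2.imread("pics/side0.png")[165:230,185:265]
cv2.imwrite("pics/crops.png",np.hstack([cv2.resize(a,(400,350),interpolation=2),cv2.resize(b,(400,350),interpolation=2)]))
E
```

```text
top valid 0.99599609375
0.22 key n 0  min/max  heelmax 0.099
0.0 key n 0  min/max  heelmax 0.074
-0.22 key n 0  min/max  heelmax 0.074
z pct [-0.0025  0.      0.0068]
side valid 0.99586328125
0.22 key n 0  min/max  heelmax 0.099
0.0 key n 0  min/max  heelmax 0.075
-0.22 key n 0  min/max  heelmax 0.075
z pct [-0.0004  0.0011  0.0083]
```

View pics/crops.png

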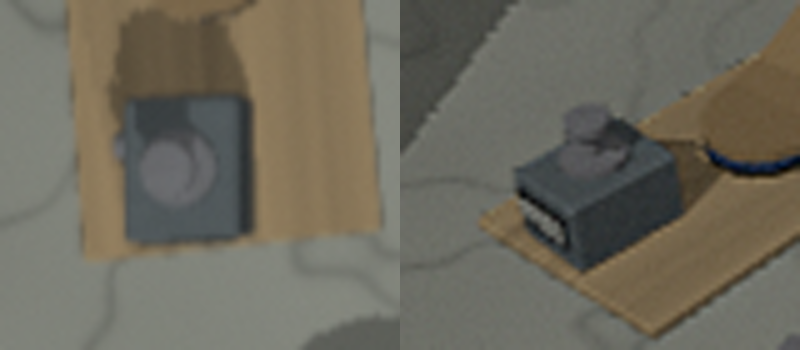

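The crop shows the counter square to its tray, with the knob at its left. The key cap centre is near (225,248) in the top view and (222.5,187.5) in the side view.

```bash
python3 - <<'E'
from h import *
print("tri",tri("top",(224.9,248.2),"side",(222.6,187.5)))
print("plane .074",plane("top",224.9,248.2,.074),plane("side",222.6,187.5,.074))
for n,(u,v) in(("top",(225,248)),("side",(222,188))):
    P=cloud(n,np.load(n+"0.npz")["d"])
    W=P[v-14:v+15,u-14:u+15].reshape(-1,3); k=W[(W[:,2]>.068)&(W[:,2]<.08)]
    print(n,len(k),np.round(k.mean(0),4),np.round((k.min(0)+k.max(0))/2,4),np.round(np.ptp(k,0),3),"zmed",np.median(k[:,2]))
    b=W[(W[:,2]>.04)&(W[:,2]<.056)]; print(" body top",np.round(b.min(0),3),np.round(b.max(0),3))
    X,Y,Z=np.moveaxis(P,-1,0)
    for y0 in(.25,0,-.25):
        w=(abs(Y-y0)<.1)&(X>.5)&(X<.85)&(Z>.02)&(Z<.15); j=np.nanargmax(np.where(w,Z,-1)); print(" heel",y0,np.round(P.reshape(-1,3)[j],3))
s=manip.sense(); M=R.from_quat(s["tool_rot"]).as_matrix(); print(M.round(4)); print(manip.sense()["t"])
E
```

```text
tri (array([0.4863201 , 0.23667819, 0.07288792]), np.float64(0.0017082105751828863))
plane .074 [0.48704385 0.23590703 0.074     ] [0.4848661  0.23566884 0.074     ]
top 97 [0.4879 0.2405 0.0729] [0.4875 0.2409 0.0725] [0.023 0.024 0.008] zmed 0.0729586319251111
 body top [0.454 0.212 0.04 ] [0.521 0.268 0.056]
 heel 0.25 [0.746 0.245 0.102]
 heel 0 [0.749 0.03  0.07 ]
 heel -0.25 [ 0.72  -0.227  0.043]
side 59 [0.4853 0.2373 0.0736] [0.486  0.2404 0.0722] [0.023 0.027 0.008] zmed 0.07420001982771951
 body top [0.451 0.21  0.04 ] [0.521 0.269 0.056]
 heel 0.25 [0.775 0.273 0.1  ]
 heel 0 [0.74  0.027 0.069]
 heel -0.25 [ 0.705 -0.266  0.041]
[[-9.704e-01  2.414e-01 -8.000e-04]
 [ 2.414e-01  9.704e-01 -1.800e-03]
 [ 3.000e-04 -1.900e-03 -1.000e+00]]
0.1
```

The left tray carries the high wedge: heels are at z 0.10, 0.07 and 0.04. The key top is at about (0.4865, 0.239, 0.0735). I'll move over it with the fingers shut.

```bash
python3 -m crank '[{"dp":[-0.026,-0.017,0],"delta_rot":[0,0,0],"fingers":-1},{"dp":[-0.052,-0.034,0],"delta_rot":[0,0,0],"fingers":-1},{"dp":[-0.052,-0.034,0],"delta_rot":[0,0,0],"fingers":-1},{"dp":[-0.052,-0.034,0],"delta_rot":[0,0,0],"fingers":-1},{"dp":[-0.052,-0.034,0],"delta_rot":[0,0,0],"fingers":-1},{"dp":[-0.052,-0.034,0],"delta_rot":[0,0,0],"fingers":-1},{"dp":[-0.052,-0.034,0],"delta_rot":[0,0,0],"fingers":-1},{"dp":[-0.052,-0.034,0],"delta_rot":[0,0,0],"fingers":-1},{"dp":[-0.052,-0.034,0],"delta_rot":[0,0,0],"fingers":-1},{"dp":[-0.052,-0.034,0],"delta_rot":[0,0,0],"fingers":-1},{"dp":[-0.052,-0.034,0],"delta_rot":[0,0,0],"fingers":-1},{"dp":[-0.026,-0.017,0],"delta_rot":[0,0,0],"fingers":-1}]' 20
cat >>h.py <<'E'
def togo(T):
    s=manip.sense(); M=R.from_quat(s["tool_rot"]).as_matrix()
    print("t",round(s["t"],2),"tcp",s["tcp_pos"].round(4),"F",s["force"].round(2),"gap",round(s["finger_gap"],3),"zaxis",M[:,2].round(4),"yaxis",M[:,1].round(3))
    print("dp total (units)",(M.T@(np.array(T)-s["tcp_pos"])/.5).round(4))
E
python3 -c "
from h import *
togo([.4865,.239,.18])"
```

```text
t: 1.1
tcp_pos: [0.3853, 0.3528, 0.3038]
tool_rot: [0.123, 0.992, -0.001, 0.0]
force: [0.4, 0.1, -0.2]
finger_gap: 0.0
gripper_force: 0.0
t 1.1 tcp [0.3853 0.3528 0.3038] F [ 0.4   0.07 -0.17] gap 0.0 zaxis [ 7.0e-04 -1.5e-03 -1.0e+00] yaxis [ 0.244  0.97  -0.001]
dp total (units) [-0.2514 -0.1711  0.2481]
```

```bash
python3 -m crank '[{"dp":[-0.04,-0.028,0],"delta_rot":[0,0,0],"fingers":-1},{"dp":[-0.05,-0.034,0],"delta_rot":[0,0,0],"fingers":-1},{"dp":[-0.05,-0.034,0],"delta_rot":[0,0,0],"fingers":-1},{"dp":[-0.05,-0.034,0.02],"delta_rot":[0,0,0],"fingers":-1},{"dp":[-0.03,-0.02,0.04],"delta_rot":[0,0,0],"fingers":-1},{"dp":[-0.015,-0.01,0.05],"delta_rot":[0,0,0],"fingers":-1},{"dp":[0,0,0.05],"delta_rot":[0,0,0],"fingers":-1},{"dp":[0,0,0.03],"delta_rot":[0,0,0],"fingers":-1},{"dp":[0,0,0],"delta_rot":[0,0,0],"fingers":-1},{"dp":[0,0,0],"delta_rot":[0,0,0],"fingers":-1}]'
python3 - <<'E'
from h import *
togo([.4865,.239,.18])
for n in("top","side"):
    p,d=manip.snapshot(n); np.savez(n+"1.npz",p=p,d=d)
    c=p[200:290,185:285] if n=="top" else p[120:210,175:275]
    cv2.imwrite(f"pics/{n}1.png",cv2.resize(c[:,:,::-1],(500,450),interpolation=2))
E
```

```text
t: 1.93
tcp_pos: [0.4775, 0.2491, 0.2083]
tool_rot: [0.122, 0.993, -0.001, -0.001]
force: [-0.3, -0.3, -0.2]
finger_gap: -0.001
gripper_force: 0.0
t 1.93 tcp [0.4775 0.2491 0.2083] F [-0.26 -0.27 -0.16] gap -0.001 zaxis [-2.5e-03 -9.0e-04 -1.0e+00] yaxis [ 0.242  0.97  -0.002]
dp total (units) [-0.0226 -0.0152  0.0565]
```

View pics/side1.png

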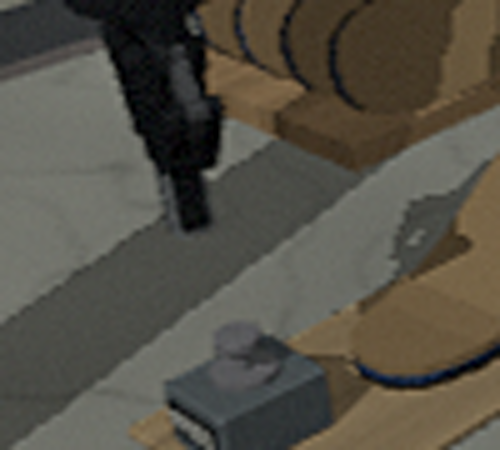

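The side crop shows the shut fingertips above and left of the key, with the tips near full-image (213,166). I'll finish the lateral approach and come lower.

```bash
python3 -m crank '[{"dp":[-0.0115,-0.0075,0],"delta_rot":[0,0,0],"fingers":-1},{"dp":[-0.011,-0.0075,0.01],"delta_rot":[0,0,0],"fingers":-1},{"dp":[0,0,0.025],"delta_rot":[0,0,0],"fingers":-1},{"dp":[0,0,0.025],"delta_rot":[0,0,0],"fingers":-1},{"dp":[0,0,0.02],"delta_rot":[0,0,0],"fingers":-1},{"dp":[0,0,0],"delta_rot":[0,0,0],"fingers":-1},{"dp":[0,0,0],"delta_rot":[0,0,0],"fingers":-1}]'
python3 - <<'E'
from h import *
togo([.4865,.239,.1465])
p,d=manip.snapshot("side"); P=cloud("side",d)
cv2.imwrite("pics/side2.png",cv2.resize(p[145:215,185:265,::-1],(800,600),interpolation=2))
s=manip.sense()["tcp_pos"]
m,A,o=cam("side"); c=A.T@(s-[0,0,.073]-o); print("tip pred px",m["cx"]-m["fx"]*c[0]/c[2], m["cy"]+m["fy"]*c[1]/c[2])
X,Y,Z=np.moveaxis(P,-1,0); w=(abs(X-s[0])<.03)&(abs(Y-s[1])<.03)&(Z>.08)&(Z<.13)
for z in np.arange(.08,.13,.004):
    k=w&(Z>z)&(Z<z+.004); print(round(z,3),k.sum(),P[k].min(0).round(3) if k.any() else "",P[k].max(0).round(3) if k.any() else "")
E
```

```text
t: 2.62
tcp_pos: [0.4871, 0.2398, 0.1687]
tool_rot: [0.122, 0.993, -0.0, -0.0]
force: [0.2, -0.4, 0.4]
finger_gap: -0.002
gripper_force: 0.0
t 2.62 tcp [0.4871 0.2398 0.1687] F [ 0.25 -0.44  0.36] gap -0.002 zaxis [-6.e-04 -3.e-04 -1.e+00] yaxis [ 0.241  0.97  -0.   ]
dp total (units) [ 0.0008 -0.0018  0.0443]
tip pred px 221.1975021756317 179.39874236729702
0.08 0  
0.084 0  
0.088 0  
0.092 0  
0.096 7 [0.478 0.229 0.097] [0.493 0.235 0.1  ]
0.1 8 [0.475 0.231 0.1  ] [0.495 0.246 0.104]
0.104 10 [0.474 0.225 0.104] [0.495 0.237 0.108]
0.108 14 [0.475 0.222 0.109] [0.496 0.242 0.112]
0.112 10 [0.474 0.225 0.112] [0.49  0.238 0.116]
0.116 17 [0.475 0.223 0.116] [0.494 0.247 0.12 ]
0.12 13 [0.475 0.225 0.12 ] [0.494 0.246 0.124]
0.124 13 [0.475 0.226 0.124] [0.495 0.236 0.128]
0.128 7 [0.475 0.223 0.128] [0.495 0.241 0.13 ]
```

View pics/side2.png

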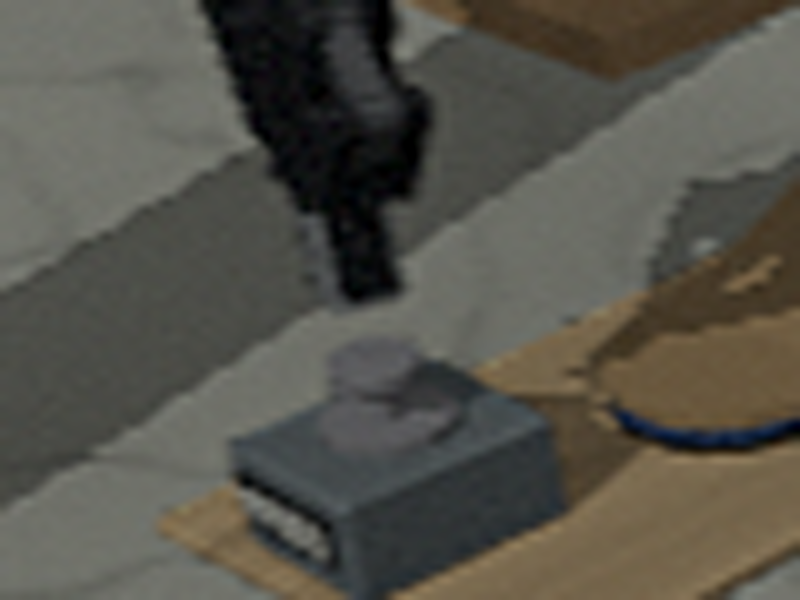

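The shut fingertips (bottom near (360,295) in the crop) sit straight above the cap (375,360). I'll descend and feel for contact.

```bash
python3 -m crank '[{"dp":[0,-0.001,0.01],"delta_rot":[0,0,0],"fingers":-1},{"dp":[0,0,0.012],"delta_rot":[0,0,0],"fingers":-1},{"dp":[0,0,0.008],"delta_rot":[0,0,0],"fingers":-1},{"dp":[0,0,0.004],"delta_rot":[0,0,0],"fingers":-1},{"dp":[0,0,0],"delta_rot":[0,0,0],"fingers":-1},{"dp":[0,0,0],"delta_rot":[0,0,0],"fingers":-1}]'; python3 -m crank '[{"dp":[0,0,0.004],"delta_rot":[0,0,0],"fingers":-1},{"dp":[0,0,0.004],"delta_rot":[0,0,0],"fingers":-1},{"dp":[0,0,0],"delta_rot":[0,0,0],"fingers":-1},{"dp":[0,0,0],"delta_rot":[0,0,0],"fingers":-1}]'
```

```text
t: 3.17
tcp_pos: [0.4869, 0.2395, 0.1517]
tool_rot: [0.122, 0.993, -0.0, -0.0]
force: [0.6, -0.0, 1.0]
finger_gap: 0.005
gripper_force: 0.0
t: 3.5
tcp_pos: [0.4869, 0.2395, 0.1478]
tool_rot: [0.122, 0.993, -0.0, -0.0]
force: [-1.0, 0.5, 0.5]
finger_gap: -0.002
gripper_force: 0.0
```

```bash
python3 -m crank '[{"dp":[0,0,0.003],"delta_rot":[0,0,0],"fingers":-1},{"dp":[0,0,0.003],"delta_rot":[0,0,0],"fingers":-1},{"dp":[0,0,0.003],"delta_rot":[0,0,0],"fingers":-1},{"dp":[0,0,0],"delta_rot":[0,0,0],"fingers":-1},{"dp":[0,0,0],"delta_rot":[0,0,0],"fingers":-1}]'; python3 - <<'E'
from h import *
togo([.4865,.239,.1375])
E
```

```text
t: 3.92
tcp_pos: [0.4871, 0.2396, 0.1436]
tool_rot: [0.122, 0.993, 0.0, 0.0]
force: [0.5, 0.1, 3.7]
finger_gap: 0.002
gripper_force: 1.4
t 3.92 tcp [0.4871 0.2396 0.1436] F [0.49 0.07 3.71] gap 0.002 zaxis [ 5.e-04  1.e-04 -1.e+00] yaxis [0.241 0.97  0.   ]
dp total (units) [ 0.0009 -0.0014  0.0121]
```

```bash
python3 -m crank '[{"dp":[0,0,0.004],"delta_rot":[0,0,0],"fingers":-1},{"dp":[0,0,0.004],"delta_rot":[0,0,0],"fingers":-1},{"dp":[0,0,0.004],"delta_rot":[0,0,0],"fingers":-1},{"dp":[0,0,0],"delta_rot":[0,0,0],"fingers":-1},{"dp":[0,0,0],"delta_rot":[0,0,0],"fingers":-1}]'; python3 - <<'E'
from h import *
togo([.4865,.239,.1375])
p,d=manip.snapshot("side")
cv2.imwrite("pics/side3.png",cv2.resize(p[145:215,185:265,::-1],(800,600),interpolation=2))
E
```

```text
t: 4.33
tcp_pos: [0.4871, 0.2396, 0.1375]
tool_rot: [0.122, 0.993, 0.0, 0.0]
force: [-1.3, -0.4, 5.8]
finger_gap: -0.002
gripper_force: 2.9
t 4.33 tcp [0.4871 0.2396 0.1375] F [-1.28 -0.38  5.79] gap -0.002 zaxis [ 5.e-04  1.e-04 -1.e+00] yaxis [0.241 0.97  0.   ]
dp total (units) [ 0.0009 -0.0015  0.0001]
```

View pics/side3.png

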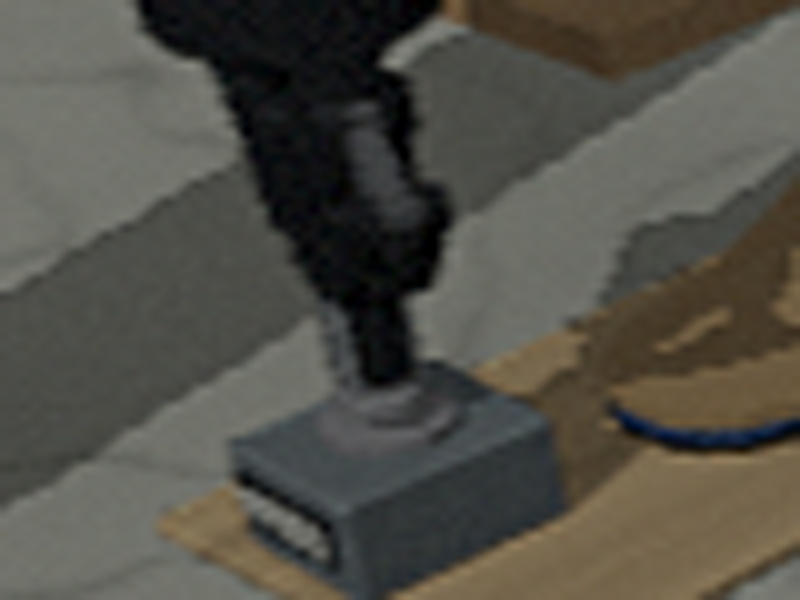

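The key is well down, about 9 mm at 6 N, and the counter box hasn't moved (same outline as before). I'll hold about a second and then release.

```bash
Z='x'; python3 -m crank '[{"dp":[0,0,0],"delta_rot":[0,0,0],"fingers":-1},{"dp":[0,0,0],"delta_rot":[0,0,0],"fingers":-1},{"dp":[0,0,0],"delta_rot":[0,0,0],"fingers":-1},{"dp":[0,0,0],"delta_rot":[0,0,0],"fingers":-1},{"dp":[0,0,0],"delta_rot":[0,0,0],"fingers":-1},{"dp":[0,0,0],"delta_rot":[0,0,0],"fingers":-1},{"dp":[0,0,0],"delta_rot":[0,0,0],"fingers":-1},{"dp":[0,0,0],"delta_rot":[0,0,0],"fingers":-1},{"dp":[0,0,0],"delta_rot":[0,0,0],"fingers":-1},{"dp":[0,0,0],"delta_rot":[0,0,0],"fingers":-1},{"dp":[0,0,0],"delta_rot":[0,0,0],"fingers":-1}]'
python3 -m crank '[{"dp":[0,0,-0.006],"delta_rot":[0,0,0],"fingers":-1},{"dp":[0,0,-0.008],"delta_rot":[0,0,0],"fingers":-1},{"dp":[0,0,-0.01],"delta_rot":[0,0,0],"fingers":-1},{"dp":[0,0,-0.02],"delta_rot":[0,0,0],"fingers":-1},{"dp":[0,0,-0.04],"delta_rot":[0,0,0],"fingers":-1},{"dp":[0,0,-0.05],"delta_rot":[0,0,0],"fingers":-1},{"dp":[0,0,-0.05],"delta_rot":[0,0,0],"fingers":-1},{"dp":[0,0,-0.03],"delta_rot":[0,0,0],"fingers":-1},{"dp":[0,0,0],"delta_rot":[0,0,0],"fingers":-1},{"dp":[0,0,0],"delta_rot":[0,0,0],"fingers":-1},{"dp":[0,0,0],"delta_rot":[0,0,0],"fingers":-1},{"dp":[0,0,0],"delta_rot":[0,0,0],"fingers":-1}]'
python3 - <<'E'
from h import *
p,d=manip.snapshot("side")
cv2.imwrite("pics/side4.png",cv2.resize(p[145:215,185:265,::-1],(800,600),interpolation=2))
E
```

```text
t: 5.3
tcp_pos: [0.4871, 0.2396, 0.1377]
tool_rot: [0.122, 0.993, 0.0, 0.0]
force: [-0.6, -0.5, 6.7]
finger_gap: -0.003
gripper_force: 2.9
t: 6.3
tcp_pos: [0.486, 0.2393, 0.2432]
tool_rot: [0.122, 0.993, -0.001, -0.001]
force: [-0.8, -0.4, 0.2]
finger_gap: -0.001
gripper_force: 0.0
```

View pics/side4.png

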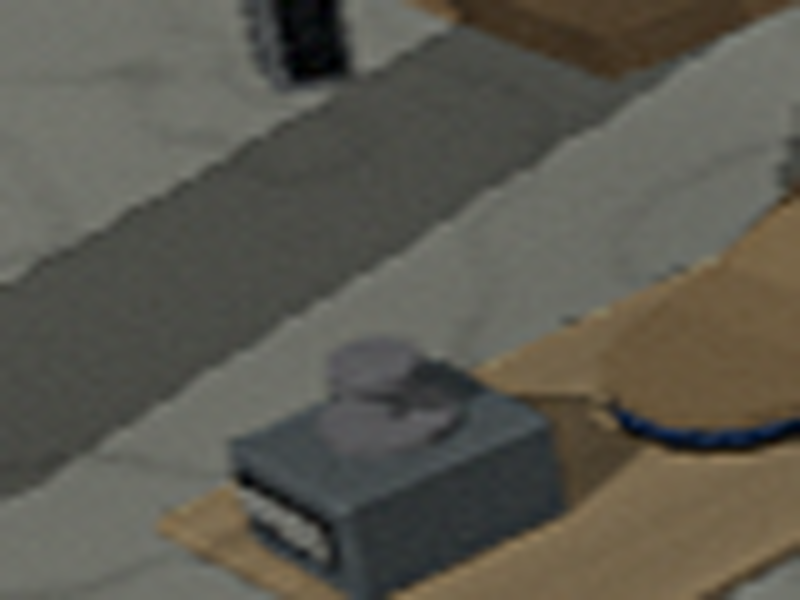

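The key is back up (cap at (375,360) as before), the counter has not moved and the hand is clear.

```bash
python3 -c "
from station import manip
print(manip.sign_off())"
```

```text
the job is handed in; nothing more can be done
None
```

I pressed the high-wedge sandal's counter key about 9 mm down at roughly 6 N, held it for about a second and let it spring back up; the counter did not move, the hand is clear and the job is handed in (no verdict was returned).

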